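# Gatehouse drop box: latch the sprung hood half open

## Task

Set the key drop box on the counter half open. With a fingertip, tip the parked stop dog forward so that it lies down over the hood's flange, then push the sprung white hood along its box well past half way and let it go, so that it springs back by itself and stays latched against the dog at half way. Only push, and gently: do not pinch or lift anything, leave everything else on the counter where it stands, and finish clear of the box.

Things in the scene. Friction and masses are not known exactly. Their poses are not given: they have to be found in the camera images.
- dropbox: Fixed hollow grey steel box, 200 x 322 mm, 70 mm high, flat deck on top with a mouth (90 x 110 mm) under the hood. Origin on the counter; in its frame it spans x -90..+110, y -152..+170, z 0..70 mm. The hood opens along its +y. The dog's pivot post stands on the deck's +x side (x 92..100, y -56..-34 mm, 116 mm above the counter).
- hood (a joint): Hood position in m: 0 = home, grows along the box's +y, 0.090 = end stop. A spring pulls it home: 3 N at 0, 7.5 N at the end, plus 0.6 N when pushed at 50 mm/s. With the dog down, the hood's tooth lifts the dog, which drops behind it at about 0.056; on the way back the tooth stops on the dog at 0.050 (half way). Push to 0.070 or more to be sure. With the dog parked nothing stops the return.
- hood_face (a point): Middle of the hood's upright -y face, the face to push (120 mm wide, 28 mm high), 85 mm above the counter, 15 mm above the deck; it moves with the hood, axes as the box's. The hood is a white steel block 120 x 130 x 28 mm, too wide to grip, reaching from this face 130 mm to +y. When home, 27 mm of deck lie before the face; behind the moving face the open mouth is 60 mm deep.
- hood_tooth (a point): Top edge of the ramp-shaped steel tooth (14 mm high, 18 mm wide, ramp towards +y) on the low flange at the hood's +x side; its upright -y face meets the dog's nose. 73 mm in x, 105 mm in y from hood_face; 89 mm above the counter. Moves with the hood.
- dog (a joint): Angle of the stop dog in rad: 0 = lying level over the flange, pointing to the box's +y (working position); 1.57 = upright; 2.0 to 2.15 = parked, leaning back to -y (stop at 2.15). It turns freely about an axis along the box's x and falls by its own weight either way, in about half a second; tipping it takes under 1 N at the bar.
- dog_pivot (a point): The dog's pivot, at the middle of its width: x 73 mm, y -45 mm in the box's frame, 104 mm above the counter (34 mm above the deck). The dog is a steel arm 14 mm wide (x), 6 mm thick, 74 mm from pivot to crossbar. This point turns with the dog.
- dog_bar (a point): Centre of the round crossbar at the dog's free end (11 mm thick, 36 mm long along the box's x). Parked, it is 31 to 40 mm to -y of the pivot and 62 to 67 mm above it. Push its -y side, or the arm's back below it, to +y. Next to it a nose 10 mm thick stands 28 mm off the arm: down when level, forward and up when parked.
- tape: Bystander: roll of clear tape, 64 mm across, 24 mm high, standing off one end or far corner of the box. Origin under its centre.
- padlock: Bystander: brass padlock standing up, 22 x 45 mm, 69 mm high. Origin under its centre.
- stamp: Bystander: wooden rubber stamp standing on the box's deck near its +y end, 32 mm across, 62 mm high. Origin under its centre.
- stapler: Bystander: black stapler, 36 x 130 mm, 58 mm high, on the counter along the box's robot side. Origin under its centre.
- mug: Bystander: white mug, 76 mm across, 90 mm high. Origin under its centre.
- radio: Bystander: black handheld radio standing up, 36 x 58 mm, 185 mm high with its aerial. Origin under its centre.
- terminal: Bystander: black card terminal lying flat, 78 x 155 mm, 30 mm high, beyond the box. Origin under its centre.

How it is judged (in metres and radians):
On the way, in this order (a step that is already met when the one before it is completed fails the run):
1. the stop dog is tipped over and lies down while the hood is still home (value of joint dog below 0.1 rad and value of joint hood below 0.01 m), for 0.1 s.
2. the hood is pushed well past half way (value of joint hood above 0.058 m), for 0.1 s.
At the end, for the whole second after the job is handed in: The hood rests at half way (joint 46 to 53 mm) and still, held by the dog, which lies down (below 0.1 rad) (value of joint hood between 0.046 and 0.053 m and value of joint dog below 0.1 rad and velocity of joint hood between -0.005 and 0.005 m/s); the robot touches nothing.
It fails at once if the dog is pinched or pushed hard (over 15 N) (contact force between the fingers and dog above 15 N).
It fails at once if the hood is forced (over 40 N) (contact force between the fingers and hood above 40 N).
It fails at once if a bystander is moved by more than 20 mm or lifted (distance of any of tape, padlock, stamp, stapler, mug, radio, terminal from where it was at the start of the episode above 0.02 m).
It also fails if it takes over 48 s, if anything falls off the work surface, if the arm or the gripper's body presses on something with over 40 N, if the wrist force passes 120 N, or if a joint passes its speed limit or range.

## Robot

A 6-joint arm with a two-finger parallel gripper is mounted at the origin on the work surface. World frame = base frame: x ahead of the robot, y to its left, z up, the work surface at z = 0. Lengths are in mm, angles in rad, forces in N, time in s.
With the tool pointing down it reaches from about 325 to 850 mm from the base axis. Payload 4.4 kg.
Tool frame: the origin (TCP) lies on the centre line of the jaws, within the pads' length; the fingertips stand 22 mm ahead of it and the grasp point (between the pads) lies 3 mm ahead of it; z points along the fingers, x is the direction in which the jaws open and shut, and the axes are right-handed (so a half turn about z gives the same grasp; the last joint's range is limited). The gripper opens to 94 mm and grips with 3 to 60 N. Pads are 16 mm wide; open, the fingers measure 119 mm over their backs; the gripper's body (75 mm by 177 mm) begins 78 mm behind the grasp point.
Start: joints at [-1.401, 0.207, 1.542, -0, 1.393, -0.15], TCP at [180.754, -545.853, 227.447] pointing down, gripper open.
Joint ranges: [-2.73, 2.73], [-0.86, 2.22], [0.23, 2.46], [-1.11, 4.25], [0.08, 2.63], [-2.82, 2.82]. Speed limits (rad/s): [2.79, 2.79, 3.14, 3.14, 3.14, 3.14].

## Interface

Orientations are given as [roll, pitch, yaw] about the fixed x, y, z axes, in that order (R = Rz(yaw) Ry(pitch) Rx(roll)).
In Python, from rig import * gives the robot as it stands. The module is installed in compiled form; this text tells all that it offers.
- The arm moves only by the tool apply_moves, never from a script. Its argument "series" is a list that holds one entry, the list of rows, each a list of 4 numbers: the shift along the tool's x, y, z in cm, then the turn about the tool's z in degrees. A call has 1 to 20 rows; each row shifts and turns the commanded pose from where the row before left it, along the tool's axes as they then stand; what a row does not reach is not made up. A row lasts 1/10 s, in which the tool goes at most 50 mm and 8.59 degrees, less where a joint would pass 70% of its speed; a pose out of reach is approached as far as the arm can. A call is refused whole if a number of a shift passes 5 or a number of a turn 8.59, either way. A call with a gripper value outside its range is refused whole. "grip" is the opening in per cent of the stroke, from 0 (shut) to 100 (fully open), set as the call begins (left out, the last holds). The fingers move at their own pace and stop on an object; "squeeze" is the grip in N (left out, the last holds). Time passes only in rows, so rows that do not move let the fingers close. It gives the time, the measured TCP pose, the force and the opening at its end, in the units of the state.
- state(): the state, without advancing time (a new reading comes with each control period).
- camera(name): name is "scene" or "top" or "wrist"; returns a dict with "image" (384x512x3 uint8, red, green, blue), "range_z" (384x512 float32, mm along the optical axis (not along the pixel's ray), 0 where there is no reading), "vfov" (degrees; the focal length in pixels is half the picture's height over the tangent of half this angle, whatever the lens; pixels are square), "cx", "cy" (the principal point, pixels), "rvec" (rotation vector, rad) and "tvec" (3), from world to camera coordinates, as OpenCV has them. Camera axes: x right, y down, z forward; pixel columns grow to the right and rows downward; lengths in mm; the calibration is good to about 2 mm. A picture is of the moment at which its call begins.
- sign_off(): hands the job in, once; it reports no verdict.
The state is a dict: "clock": time; "qpos": joint angles; "joint_velocities": joint speeds; "joint_torque": joint torques, N m; "position": TCP position; "ee_rot": TCP orientation; "ft_force": force on the tool from outside, world axes, zero at the start; "moment": the same for the moment, N m; "gripper_width": finger opening in mm.
Only numpy, scipy, OpenCV 4.12 (cv2) and the standard library are available. Lean on these libraries where they do the work, as an engineer would, in place of code of your own. Each camera call takes 0.05 s, during which the arm holds its last target.

## Working session

There is one attempt and no reset: what is moved stays moved. The work goes in short steps, Python scripts to look and compute and a tool call to move; the robot and the scene stay as the last step left them, time stands still between calls to the robot, and variables do not carry over. Pictures are saved under pics/ and viewed, and the job is handed in when it is done.

Besides the shell and the picture viewer there is one more tool, called after "Emit:" as name(argument=value, ...) on one line, values as JSON. apply_moves: Moves the arm, as the interface text tells. Its arguments: {"type":"object","properties":{"series":{"type":"array","items":{"type":"array","items":{"type":"array","items":{"type":"number"}}}},"grip":{"type":"number"},"squeeze":{"type":"number"}},"required":["series"]}

```bash
mkdir -p pics; cat > h.py <<'E'
from rig import *
import numpy as np, cv2
def snap(n,f):
    c=camera(n); cv2.imwrite('pics/'+f,c['image'][:,:,::-1]); np.savez('pics/'+f[:-4]+'.npz',**c); return c
def load(f): return dict(np.load('pics/'+f+'.npz'))
def cloud(c):
    H,W=c['range_z'].shape; f=H/2/np.tan(np.radians(float(c['vfov']))/2)
    v,u=np.mgrid[:H,:W]; z=c['range_z']
    p=np.stack([(u-c['cx'])/f*z,(v-c['cy'])/f*z,z],-1)
    R=cv2.Rodrigues(np.array(c['rvec'],float))[0]
    return (p-np.array(c['tvec']).ravel())@R
E
python3 - <<'E'
from h import *
for n in('scene','top','wrist'): snap(n,n+'0.png')
print(state())
E
```

```text
{'clock': 0.15, 'qpos': array([-1.40151052e+00,  2.07230573e-01,  1.54260740e+00, -1.32112715e-05,
        1.39347481e+00, -1.50519386e-01]), 'joint_velocities': array([-0.00012777, -0.00066379, -0.00396805,  0.00167112, -0.00114147,
        0.00158234]), 'joint_torque': array([ 5.59372747e-04, -3.71310997e+01, -2.81811386e+01,  6.98056351e-02,
        3.27317475e-02, -1.06014234e-04]), 'position': array([ 180.64632311, -545.28178673,  226.56263949]), 'ee_rot': array([-3.14134757e+00,  1.70263724e-03, -1.25098859e+00]), 'ft_force': array([0.01206634, 0.63707536, 0.50896792]), 'moment': array([0.02677166, 0.02547051, 0.02304727]), 'gripper_width': 93.96202230167198}
```

View pics/scene0.png

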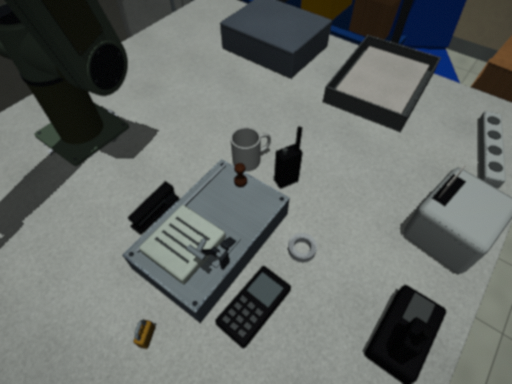

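View pics/top0.png

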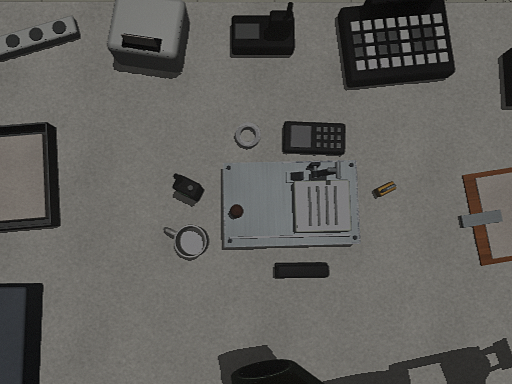

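View pics/wrist0.png

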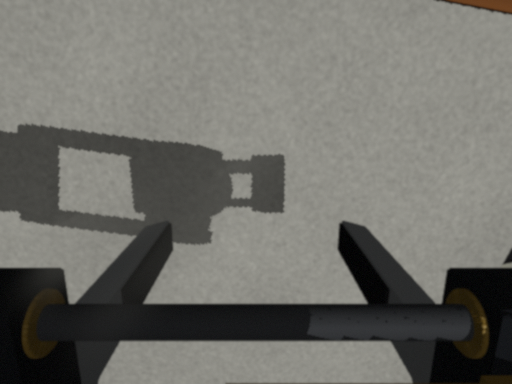

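The pictures show the box in the top view at px 222–358 × 160–248. Its stamp (236,211) is at the +y end, on the left. The hood is at (322,207) and the dog and post at (320,170) on the far side. The padlock is at (384,188), off the -y end.

```bash
python3 - <<'E'
from h import *
c=load('top0');P=cloud(c)
x,y,z=P[...,0],P[...,1],P[...,2]
v,u=np.mgrid[:384,:512]
roi=(u>210)&(u<370)&(v>150)&(v<256)
ground=(u>50)&(u<500)&(v>270)&(v<330)
print('ground z',np.median(z[ground]))
m=roi&(z>62)&(z<78); pts=P[m][:,:2].astype(np.float32)
print('deck z',np.median(z[m])); r=cv2.minAreaRect(pts*1.0);print(r,cv2.boxPoints(r))
m=roi&(z>93)&(z<104)&(v>178); pts=P[m][:,:2].astype(np.float32)
print('hood z',np.median(z[m]));r=cv2.minAreaRect(pts);print(r,cv2.boxPoints(r))
m=roi&(z>105)&(u>270)
for a in zip(u[m],v[m],*P[m].round(0).T): print(*a,end='; ')
print()
for n,(a,b,cc,d) in dict(stamp=(225,248,200,222),pad=(368,400,178,200),stapler=(270,332,258,280),tape=(230,265,118,152),term=(280,348,118,156),radio=(168,206,170,206),mug=(160,212,222,262)).items():
    q=P[b*0+cc:d,a:b].reshape(-1,3); q=q[q[:,2]>(75 if n=='stamp' else 12)]
    print(n,q.min(0).round(),q.max(0).round())
E
```

```text
ground z -0.7930438196950668
deck z 69.55895711861145
((538.453125, -43.674713134765625), (200.6577606201172, 321.29302978515625), 0.8888270854949951) [[ 435.64432   115.39613 ]
 [ 440.62833  -205.85823 ]
 [ 641.26196  -202.74556 ]
 [ 636.27795   118.508804]]
hood z 98.36618507817202
((529.3978881835938, -112.94429779052734), (119.9963607788086, 130.0336151123047), 0.9360629320144653) [[ 468.34558   -48.916336]
 [ 470.46985  -178.93259 ]
 [ 590.4502   -176.97226 ]
 [ 588.3259    -46.95601 ]]
314 151 452.0 72.0 1207.0; 280 152 452.0 72.0 1207.0; 348 154 452.0 72.0 1207.0; 285 156 452.0 72.0 1207.0; 311 162 628.0 -86.0 115.0; 312 162 628.0 -88.0 116.0; 313 162 629.0 -92.0 110.0; 314 162 628.0 -93.0 117.0; 315 162 628.0 -96.0 113.0; 316 162 628.0 -97.0 117.0; 317 162 628.0 -100.0 114.0; 318 162 628.0 -103.0 112.0; 319 162 628.0 -105.0 114.0; 335 162 619.0 -131.0 169.0; 336 162 619.0 -133.0 170.0; 337 162 619.0 -135.0 169.0; 338 162 618.0 -137.0 174.0; 339 162 619.0 -140.0 170.0; 340 162 619.0 -142.0 169.0; 311 163 626.0 -86.0 115.0; 312 163 626.0 -89.0 114.0; 313 163 626.0 -91.0 114.0; 
[... 8115 characters left out ...]
.0 72.0 1207.0; 330 228 452.0 72.0 1207.0; 316 229 452.0 72.0 1207.0; 287 231 452.0 72.0 1207.0; 320 236 452.0 72.0 1207.0; 343 236 452.0 72.0 1207.0; 303 237 452.0 72.0 1207.0; 338 240 452.0 72.0 1207.0; 363 242 452.0 72.0 1207.0; 282 244 452.0 72.0 1207.0; 273 248 452.0 72.0 1207.0; 341 250 452.0 72.0 1207.0; 308 251 452.0 72.0 1207.0; 322 254 452.0 72.0 1207.0; 312 255 452.0 72.0 1207.0; 
stamp [452.  70.  75.] [ 538.  101. 1207.]
pad [ 452. -307.   13.] [ 593.   72. 1207.]
stapler [ 362. -132.   12.] [ 452.   72. 1207.]
tape [452.  27.  12.] [ 746.   87. 1207.]
term [ 452. -188.   12.] [ 749.   72. 1207.]
radio [452.  72.  13.] [ 600.  230. 1207.]
mug [413.  72.  12.] [ 488.  257. 1207.]
```

```bash
python3 - <<'E'
import cv2
a=cv2.imread('pics/top0.png')[145:265,205:405]; cv2.imwrite('pics/tc.png',cv2.resize(a,None,fx=4,fy=4,interpolation=cv2.INTER_CUBIC))
a=cv2.imread('pics/scene0.png')[150:330,115:315]; cv2.imwrite('pics/sc.png',cv2.resize(a,None,fx=3.3,fy=3.3,interpolation=cv2.INTER_CUBIC))
E
```

```text
(no output)
```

View pics/tc.png

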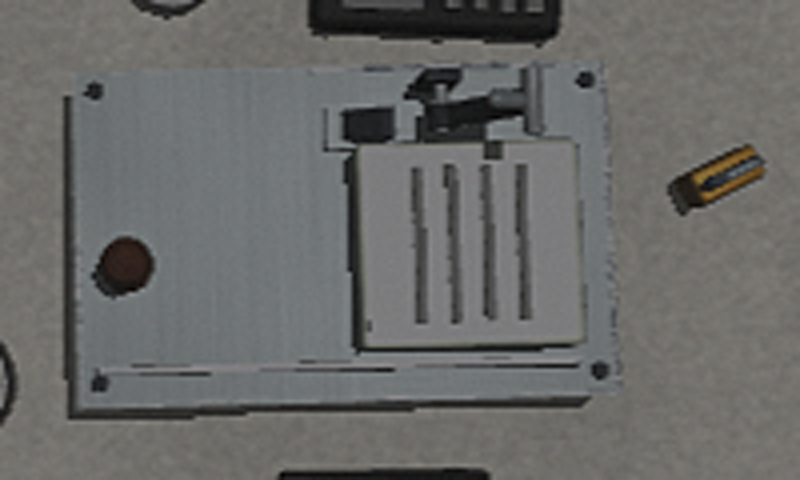

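View pics/sc.png

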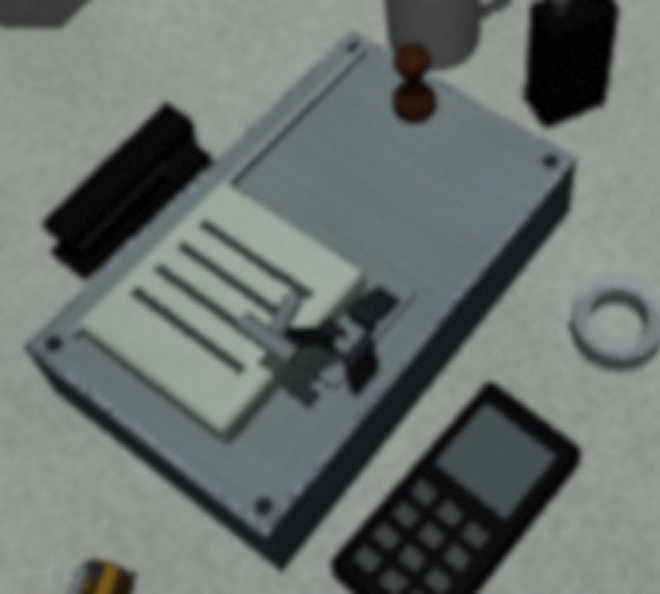

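Box origin comes out at about (528.6, -52.8) with yaw +0.9°. Checks: deck z 69.6, box 200×321, hood 120×130 at z 98, face y ≈ -178. The dog bar is at about (603, -137, 166), which is the parked position. I'll shut the fingers, turn tool x along box -y, and move to just behind the bar, staying high.

Emit:
apply_moves(series=[[[0, 0, 0, 5.8], [0, 0, 0, 5.8], [0, 0, 0, 5.8], [-2.8, -3.3, 0, 0], [-2.8, -3.3, 0, 0], [-2.8, -3.3, 0, 0], [-2.8, -3.3, 0, 0], [-2.8, -3.3, 0, 0], [-2.8, -3.3, 0, 0], [-2.8, -3.3, 0, 0], [-2.8, -3.3, 0, 0], [-2.8, -3.3, 0, 0], [-2.8, -3.3, 0, 0], [-2.8, -3.3, 0, 0], [-2.8, -3.3, 0, 0], [-2.0, -3.3, 0, 0], [0, 0, 0, 0], [0, 0, 0, 0]]], grip=0, squeeze=10)

```text
clock: 1.95
position: [603.8, -182.4, 226.6]
ee_rot: [3.14, 0.0, -1.553]
ft_force: [-0.3, 0.5, 0.2]
gripper_width: 0.6
```

```bash
python3 - <<'E'
from h import *
for n in('scene','top','wrist'): snap(n,n+'1.png')
ims=[cv2.imread(f'pics/{n}1.png') for n in('scene','wrist')]
cv2.imwrite('pics/both1.png',cv2.resize(np.hstack(ims),(800,300)))
s=state();print(s['position'],s['ee_rot'],s['qpos'],s['gripper_width'],s['clock'],s['ft_force'])
E
```

```text
[ 602.86105257 -183.89051345  227.2007735 ] [ 3.14057933e+00 -1.96791307e-06 -1.55615998e+00] [-4.33033018e-01  3.23256800e-01  1.39628009e+00 -4.45263138e-04
  1.42296839e+00  1.12319275e+00] 0.4306562847245683 2.1 [-0.38685613 -0.00214232  0.05615073]
```

View pics/scene1.png

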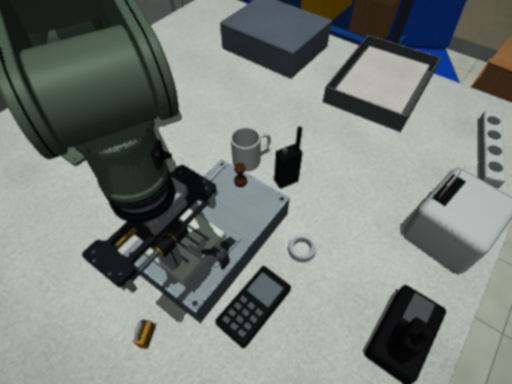

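View pics/wrist1.png

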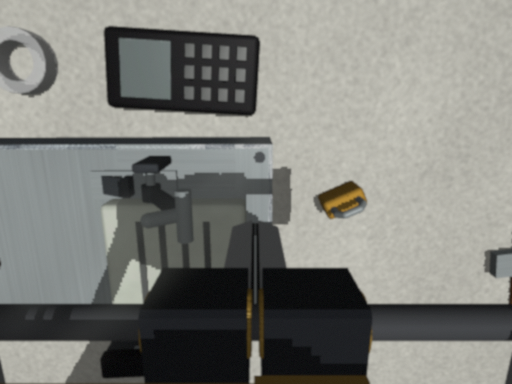

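The wrist view shows the crossbar at px (185,190–242), with the shut fingertips at (255,225) behind it. I'll check the bar against the wrist depth.

```bash
python3 - <<'E'
from h import *
for n in('wrist1','scene1'):
    c=load(n);P=cloud(c)
    m=(P[...,2]>155)&(P[...,2]<190)&(abs(P[...,0]-603)<40)&(P[...,1]<-115)&(P[...,1]>-155)
    q=P[m]; print(n,len(q),q.min(0),q.max(0),np.median(q,0)) if len(q) else print(n,0)
c=load('wrist1');P=cloud(c);m=(P[...,2]>200)&(P[...,2]<212)&(abs(P[...,0]-603)<40)
q=P[m]; print(len(q)); print(q.min(0),q.max(0)) if len(q) else 0
E
```

```text
wrist1 1317 [ 583.06997038 -140.62160491  155.5865254 ] [ 619.30262167 -115.03518787  180.29199705] [ 602.67516276 -133.29626544  170.27976465]
scene1 199 [ 583.63555706 -142.55402745  159.13240979] [ 620.5407257  -115.14509121  180.67764614] [ 603.81058898 -135.32089165  170.43814778]
114
[ 610.47817415 -192.43995671  203.97153877] [ 612.99036864 -173.56603107  211.94826393]
```

Emit:
apply_moves(series=[[[0, 0, 2.0, 0], [0, 0, 2.0, 0], [0, 0, 1.5, 0], [0, 0, 0, 0], [-1.0, 0, 0, 0], [-0.8, 0, 0, 0], [-0.4, 0, 0, 0], [-0.4, 0, 0, 0], [-0.4, 0, 0, 0], [-0.4, 0, 0, 0], [-0.4, 0, 0, 0], [-0.4, 0, 0, 0], [-0.4, 0, 0, 0], [-0.4, 0, 0, 0], [-0.4, 0, 0, 0], [-0.4, 0, 0, 0]]])

```text
clock: 3.7
position: [602.9, -124.6, 172.3]
ee_rot: [3.141, 0.0, -1.555]
ft_force: [0.2, 0.1, 0.1]
gripper_width: 0.5
```

```bash
python3 - <<'E'
from h import *
for n in('scene','wrist'): snap(n,n+'2.png')
ims=[cv2.imread(f'pics/{n}2.png') for n in('scene','wrist')]
cv2.imwrite('pics/both2.png',cv2.resize(np.hstack(ims),(800,300)))
s=state();print(s['position'],s['clock'],s['ft_force'])
E
```

```text
[ 602.92414038 -124.28970845  172.34436806] 3.8 [0.49037391 0.07953448 0.73015064]
```

View pics/both2.png

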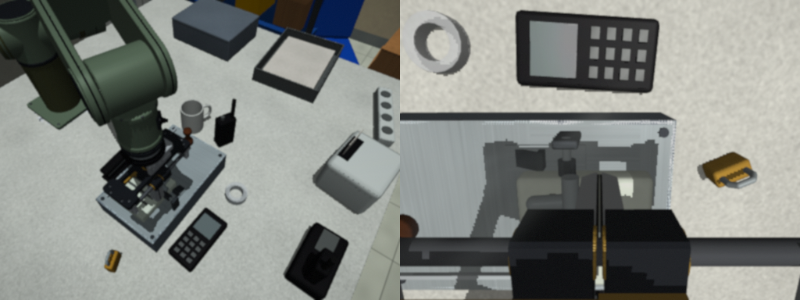

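The dog's bar is riding on the finger and is near upright (bar at right-hand px ~(570,190)), with next to no force. I'll keep going.

Emit:
apply_moves(series=[[[-0.4, 0, 0, 0], [-0.4, 0, 0, 0], [-0.4, 0, 0, 0], [-0.4, 0, 0, 0], [-0.4, 0, 0, 0], [-0.4, 0, 0, 0], [-0.4, 0, 0, 0], [0, 0, 0, 0], [0, 0, 0, 0], [0, 0, 0, 0], [0, 0, 0, 0]]])

```text
clock: 4.9
position: [602.6, -97.2, 172.4]
ee_rot: [-3.142, -0.0, -1.555]
ft_force: [-0.1, 0.2, 0.7]
gripper_width: 0.5
```

```bash
python3 - <<'E'
from h import *
for n in('scene','wrist'): snap(n,n+'3.png')
ims=[cv2.imread(f'pics/{n}3.png') for n in('scene','wrist')]
cv2.imwrite('pics/both3.png',cv2.resize(np.hstack(ims),(800,300)))
s=state();print(s['position'],s['clock'],s['ft_force'])
c=load('wrist3');P=cloud(c)
o=np.array([528.6,-52.8]);e=np.array([.99988,.0155]);d=(P[...,:2]-o);bx=d@e;by=d@np.array([-.0155,.99988])
m=(abs(bx-73)<18)&(by>0)&(by<60)&(P[...,2]>85)
q=np.c_[bx[m],by[m],P[m][:,2]];print(len(q),q.min(0),q.max(0))
E
```

```text
[602.58947974 -97.18096028 172.45621433] 5.0 [0.97033392 0.06086607 0.41964253]
1716 [5.50662515e+01 4.04680450e-03 8.52650693e+01] [ 89.1677617   36.9230581  249.87049952]
```

View pics/both3.png

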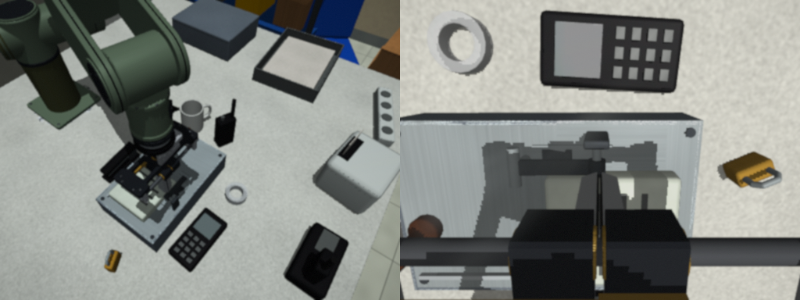

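The dog appears to lie flat. I'll back off to behind the hood face, still high, and check.

Emit:
apply_moves(series=[[[1, 0, 0, 0], [2.5, 0, 0, 0], [4, 0, 0, 0], [4, 2, 0, 0], [0, 3, 0, 0], [0, 2.4, 0, 0], [0, 0, 0, 0], [0, 0, 0, 0]]])

```text
clock: 5.8
position: [530.7, -213.9, 172.8]
ee_rot: [-3.14, -0.001, -1.556]
ft_force: [0.3, 0.2, -0.2]
gripper_width: 0.6
```

```bash
python3 - <<'E'
from h import *
for n in('scene','wrist'): snap(n,n+'4.png')
s=state();print(s['position'],s['ee_rot'],s['clock'],s['ft_force'])
c=load('wrist4');P=cloud(c)
o=np.array([528.6,-52.8]);e=np.array([.99988,.0155]);d=(P[...,:2]-o);bx=d@e;by=d@np.array([-.0155,.99988])
m=(abs(bx-73)<19)&(by>5)&(by<60)&(P[...,2]>95)&(P[...,2]<200)
q=np.c_[bx[m],by[m],P[m][:,2]];print('bar',len(q),q.min(0),q.max(0))
m=(abs(bx)<61)&(abs(by+60)<75)&(P[...,2]>90)&(P[...,2]<104)
q=np.c_[bx[m],by[m],P[m][:,2]];print('hood',len(q),np.percentile(q,[1,99],axis=0))
E
```

```text
[ 531.56890437 -213.5546302   172.90856196] [-3.14011300e+00 -7.20951459e-04 -1.55440328e+00] 5.9 [-0.97768395  0.13803938  0.36468073]
bar 1 [54.07521958  6.15915716 95.93976979] [54.07521958  6.15915716 95.93976979]
hood 27769 [[ -58.20234364 -122.08452327   93.71020506]
 [  57.40616438    3.81587277  100.4924632 ]]
```

View pics/wrist4.png

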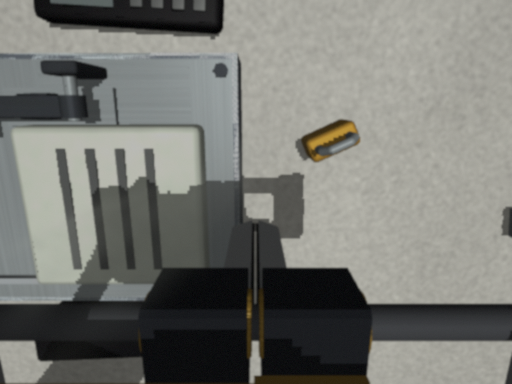

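View pics/scene4.png

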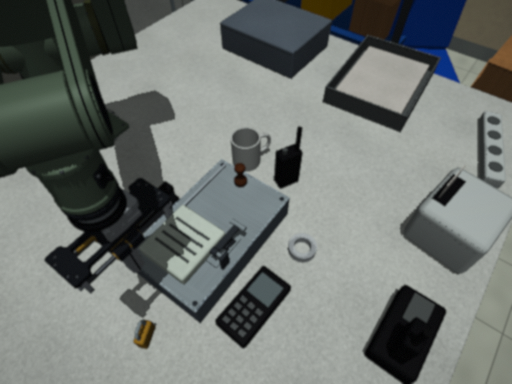

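The wrist view shows the dog lying along the box's far side, px (60,70)–(100,120), with the hood home. Next I lower the tip to about z 80 and push the face at about 50 mm/s.

Emit:
apply_moves(series=[[[0, 0, 3.5, 0], [0, 0, 3.5, 0], [0, 0, 0, 0], [-1.2, 0, 0, 0], [-0.6, 0, 0, 0], [-0.4, 0, 0, 0], [-0.5, 0, 0, 0], [-0.5, 0, 0, 0], [-0.5, 0, 0, 0], [-0.5, 0, 0, 0], [-0.5, 0, 0, 0], [-0.5, 0, 0, 0], [-0.5, 0, 0, 0], [-0.5, 0, 0, 0]]])

```text
clock: 7.3
position: [530.5, -152.3, 103.5]
ee_rot: [-3.139, -0.003, -1.555]
ft_force: [1.6, -7.0, 3.7]
gripper_width: 0.4
```

```bash
python3 - <<'E'
from h import *
for n in('scene','wrist'): snap(n,n+'5.png')
ims=[cv2.imread(f'pics/{n}5.png') for n in('scene','wrist')]
cv2.imwrite('pics/both5.png',cv2.resize(np.hstack(ims),(800,300)))
s=state();print(s['position'],s['clock'],s['ft_force'])
E
```

```text
[ 530.273424   -151.43077596  103.22315898] 7.4 [ 1.89966887 -4.14329745  3.65811077]
```

View pics/both5.png

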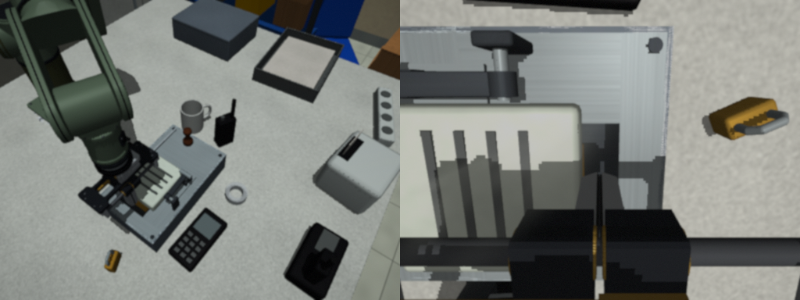

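The hood is about 39 mm along at 4 N, as expected. I'll push on about 37 mm.

Emit:
apply_moves(series=[[[-0.4, 0, 0, 0], [-0.5, 0, 0, 0], [-0.5, 0, 0, 0], [-0.5, 0, 0, 0], [-0.5, 0, 0, 0], [-0.5, 0, 0, 0], [-0.4, 0, 0, 0], [-0.4, 0, 0, 0], [0, 0, 0, 0], [0, 0, 0, 0], [0, 0, 0, 0], [0, 0, 0, 0]]])

```text
clock: 8.6
position: [529.6, -115.5, 103.2]
ee_rot: [-3.14, -0.002, -1.555]
ft_force: [0.8, -7.0, 4.3]
gripper_width: 0.6
```

```bash
cat > meas.py <<'E'
from h import *
import sys
t=sys.argv[1]
for n in('scene','wrist'): snap(n,n+t+'.png')
ims=[cv2.imread(f'pics/{n}{t}.png') for n in('scene','wrist')]
cv2.imwrite(f'pics/both{t}.png',cv2.resize(np.hstack(ims),(800,300)))
s=state();print(s['position'],s['clock'],s['ft_force'])
o=np.array([528.6,-52.8]);e=np.array([.99988,.0155])
for n in('wrist','scene'):
    P=cloud(load(n+t));d=(P[...,:2]-o);bx=d@e;by=d@np.array([-.0155,.99988])
    m=(abs(bx+20)<30)&(by>-140)&(by<100)&(P[...,2]>93)&(P[...,2]<103)
    q=by[m]; print(n,'hood y',np.percentile(q,[.5,99.5]).round(1) if len(q) else None)
    m=(abs(bx-73)<25)&(by>-60)&(by<50)&(P[...,2]>88)&(P[...,2]<200)
    q=np.c_[bx[m],by[m],P[m][:,2]];print('dog',len(q),q.min(0).round(),q.max(0).round()) if len(q) else 0
E
python3 meas.py 6
```

```text
[ 529.62521095 -115.47415899  103.21781888] 8.7 [ 1.57012867 -5.49618895  4.04821933]
wrist hood y [-69.2  71.9]
dog 14247 [ 48. -54.  88.] [ 98.  50. 117.]
scene hood y [-76.3  76.3]
dog 720 [ 48. -56.  88.] [ 98.  49. 117.]
```

View pics/both6.png

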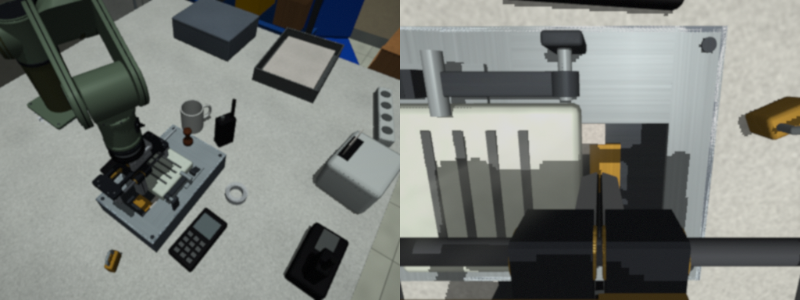

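The hood's leading edge is at about y +76, i.e. about 71 mm of travel, and the dog is down. I'll push a few mm more and then let go.

Emit:
apply_moves(series=[[[-0.4, 0, 0, 0], [0, 0, 0, 0], [0, 0, 0, 0], [1, 0, 0, 0], [2.5, 0, 0, 0], [3, 0, 0, 0], [3, 0, 0, 0], [1, 0, 0, 0], [0, 0, -4, 0], [0, 0, -4, 0], [0, 0, -4, 0], [0, 0, 0, 0], [0, 0, 0, 0], [0, 0, 0, 0]]])

```text
clock: 10.1
position: [529.1, -213.6, 220.1]
ee_rot: [3.138, 0.003, -1.554]
ft_force: [-0.2, -0.5, -0.4]
gripper_width: 0.5
```

```bash
python3 meas.py 7
```

```text
[ 529.06449865 -213.87744141  219.79868363] 10.2 [ 0.74529202 -1.04094836 -0.19767416]
wrist hood y [-72.8  54.6]
dog 4954 [ 48. -60.  88.] [ 98.  49. 117.]
scene hood y [-74.6  52.3]
dog 739 [ 48. -60.  89.] [ 98.  50. 117.]
```

View pics/wrist7.png

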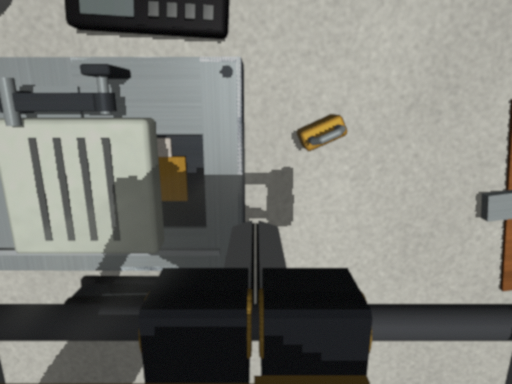

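View pics/scene7.png

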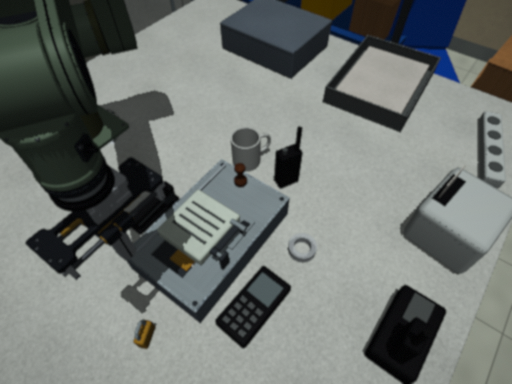

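The hood spans y -74 to +54, so the joint is at about 50 mm. The dog lies over the flange, wrist px (10,100)–(120,105), and the bystanders are unmoved. The robot is clear.

```bash
python3 - <<'E'
from h import *
c=camera('wrist');P=cloud(c)
o=np.array([528.6,-52.8]);e=np.array([.99988,.0155]);d=(P[...,:2]-o);bx=d@e;by=d@np.array([-.0155,.99988])
m=(abs(bx-80)<8)&(by>20)&(by<38)&(P[...,2]>95); print('bar top z',np.percentile(P[m][:,2],[50,95]),m.sum())
m=(abs(bx+20)<30)&(by>-140)&(by<100)&(abs(P[...,2]-98)<5);print(np.percentile(by[m],[.5,99.5]))
print(sign_off())
E
```

```text
bar top z [107.38958392 109.57404111] 371
[-72.76331631  54.45597799]
the job is handed in; nothing more can be done
None
```

The key drop box is half open, and I've handed the job in; `sign_off()` gave no verdict. With the fingers shut, I tipped the dog forward with a fingertip. I then pushed the hood to about 75 mm, let it go, and raised the arm clear behind the box.

- **Hood:** the last look put it at about 50 mm, give or take about 2 mm. It was in the same place in two looks after I let go, so it is holding on the dog.
- **Dog:** it lies level. The top of its crossbar is at about 109.6 mm, and level should be 109.5 mm.
- **Forces:** the readings, taken only between moves, showed about 1 N or less while tipping the dog. They showed about 8 N on the hood push, with about 4 N of that upward and not explained; the limits are 15 N and 40 N.
- **Bystanders:** they look unmoved by eye in the last pictures; I did not measure them again.
- **Time:** it took about 10 s of the 48 s allowed.

No check failed or disagreed. The hood's furthest travel is partly inferred: I measured about 71 mm, then pushed 4 mm more without measuring again.

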